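# Clear the scrap coupon out of the reader into the bin

## Task

One of the two steel test coupons in the reader's lanes is scrap: the one with the notch cut out of a corner. It lies flush between the lane walls, so press lightly on its top with closed fingertips and draw it slowly, well clear of the stop, then push it on from behind along its lane, without lifting it, until it drops over the bench edge into the bin below. The reader is delicate, so never press or push harder than 20 N, and leave the whole coupon and everything else where it is.

Things in the scene. Friction and masses are not known exactly. Their poses are not given: they have to be found in the camera images.
- reader: Coupon reader fixed on the bench: bed 200 long x 152 wide, two parallel lanes, low white housing (x -290 to -200, 52 high) at its robot end. Origin: bed underside at the open exit end, midway between lanes; x along the lanes towards the exit, z up. Lane floor at z 14 mm, lane walls and end stop up to z 26; stop face at x -185, exit at x 0. It overhangs the bench edge by 20 to 40 mm.
- lane_a (a point): Point on the lane floor at the exit end, mid-width of the lane on the reader's +y side (36 mm off the reader's middle). Each lane is 64 mm wide. Its last 30 mm is covered by a black wear liner, flat, 2.5 to 7.5 mm above the floor (not measured, differs per lane), with a ramp of slope 0.16 leading up to it, so a coupon rises as it goes. All is hard: a millimetre too low presses too hard, a little too high does not touch.
- lane_b (a point): Same for the lane on the reader's -y side.
- scrap: Scrap coupon: polished steel plate 90 x 60 x 12 mm, about 0.5 kg, a square 22 mm notch in its exit-side +y corner. Origin: centre of the underside of its full outline; x (90 mm) along the lane, z up. Starts in either lane within 6 mm of the stop, top level with the walls, 2 mm free each side. Friction on lane and liner about 0.2, less than under fingertips: pressing with 5 to 12 N drags it.
- whole: The good coupon: plain steel plate 90 x 60 x 12 mm without a notch, same frame, in the other lane. It stays there.
- bin: Open grey scrap bin fixed on a floor stand below the reader's exit, outside 240 (x) x 280 (y) x 150 mm high, walls 5 mm. Origin: centre of its underside; its rim is about 60 mm below the bench top.
- reagent: Loose amber bottle, 56 mm across, 120 mm high, origin under its centre. Leave alone.
- beaker: Loose glass beaker, 66 mm across, 75 mm high, origin under its centre. Leave alone.
- jar: Loose white jar, 50 mm across, 50 mm high, origin under its centre. Leave alone.
- driver: Loose screwdriver lying on the bench, along its x. Leave alone.
- spare: Another steel plate 90 x 60 x 12 mm lying on the bench beside the reader. Leave alone.
- gauge: Dark steel block 50 x 25 x 14 mm lying on the reader's housing. Leave alone.
- weight: Small brass weight, 24 mm across, 27 mm high, on the reader's housing. Leave alone.
Not all that is in view belongs to the job. Leave any orange, pink or red look-alike of the scrap alone.

How it is judged:
On the way:
1. the scrap coupon has been drawn about 55 mm away from the stop, lying flat in its lane (x of scrap in the frame of reader above -0.08 m and z of scrap in the frame of reader between 0.01 and 0.022 m and angle between scrap's own z axis and vertical below 0.15 rad), for 0.1 s.
At the end, for the whole second after the job is handed in: The notched coupon lies at rest (under 20 mm/s) inside the bin, its centre between the walls and less than 100 mm above the bin's underside, and the whole coupon is within 10 mm of where it began (x of scrap in the frame of bin between -0.115 and 0.115 m and y of scrap in the frame of bin between -0.135 and 0.135 m and z of scrap in the frame of bin between 0 and 0.1 m and linear speed of scrap below 0.02 m/s and distance of whole from where it was at the start of the episode below 0.01 m); the robot touches nothing.
It fails at once if fingers press or push the scrap coupon harder than 20 N (contact force between the fingers and scrap above 20 N).
It fails at once if the robot presses on the reader harder than 20 N (contact force between any of the fingers, the arm and reader above 20 N).
It fails at once if the scrap coupon is lifted more than 16 mm off its lane floor (z of scrap in the frame of reader above 0.03 m).
It fails at once if the whole coupon is shifted by more than 15 mm (distance of whole from where it was at the start of the episode above 0.015 m).
It fails at once if another loose thing is moved by more than 30 mm (distance of any of reagent, beaker, jar, driver, spare, gauge, weight from where it was at the start of the episode above 0.03 m).
It also fails if it takes over 69 s, if anything falls off the work surface, if the arm or the gripper's body presses on something with over 40 N, if the wrist force passes 120 N, or if a joint passes its speed limit or range.

## Robot

A 7-joint arm with a two-finger parallel gripper is mounted at the origin on the work surface. World frame = base frame: x ahead of the robot, y to its left, z up, the work surface at z = 0. Lengths are in m, angles in rad, forces in N, time in s.
With the tool pointing down it reaches from about 0.4 to 0.925 m from the base axis. Payload 4.1 kg.
Tool frame: the origin (TCP) lies at the very end of the fingers, on their centre line; the grasp point (between the pads) lies robot.pinch_z behind it (robot.pinch_z is the distance from the TCP to the grasp point, in m); z points along the fingers, y is the direction in which the jaws open and shut (so a half turn about z gives the same grasp; the last joint's range is limited). The gripper opens to 85 mm and grips with 20 to 120 N. Pads are 22 mm wide; open, the fingers measure 114 mm over their backs; the gripper's body (76 mm by 85 mm) begins 54 mm behind the grasp point. The pads swing forward as they close: fully open they stand 13 mm farther back than shut.
Start: joints at [-1.36, 0.398, 0.045, 1.537, -0.019, 1.207, -0.051], TCP at [0.198, 0.619, 0.231] pointing down, gripper open.
Joint ranges: [-2.82, 2.82], [-0.49, 2.23], [-1.37, 1.46], [0, 2.46], [-1.36, 4.5], [0.23, 2], [-2.94, 2.94]. Speed limits (rad/s): [2.57, 2.57, 3.14, 3.14, 3.14, 3.14, 3.14].

## Interface

Orientations are given as a rotation vector (axis times angle).
In Python, from bench import robot gives the robot as it stands.
- The arm moves only by the tool drive_tool, never from a script. Its argument "plan" is a list of rows, each an object of numbers: "x", "y", "z": the shift along the tool's x, y, z in m; "ax", "ay", "az": the turn, a rotation vector about the tool's x, y, z in rad; "hand": the opening, from 0 (shut) to 1 (fully open). In form: [{"x": .., "y": .., "z": .., "ax": .., "ay": .., "az": .., "hand": ..}, ...]. A call has 1 to 5 rows; each row is the pose to reach, as a shift and turn from the pose commanded when the call began, along the tool's axes at that moment; what a row does not reach only later rows make up. A row lasts 1/12 s, in which the tool goes at most 41.7 mm and 7.16 degrees, less where a joint would pass 70% of its speed; a pose out of reach is approached as far as the arm can. A call with a gripper value outside its range is refused whole. The fingers move at their own pace and stop on an object; the grip force is fixed at half the most. Time passes only in rows, so rows that repeat a pose let the fingers close. It gives the time, the measured TCP pose, the force and the opening at its end, in the units of the state.
- robot.sense(): the state, without advancing time (a new reading comes with each control period).
- robot.grab_frame(name): name is "side" or "top"; returns a dict with "frame" (384x512x3 uint8, blue, green, red), "depth" (384x512 float32, m along the optical axis (not along the pixel's ray), 0 where there is no reading), "fx", "fy", "cx", "cy" (pixels), "k1" (the pictures are not rectified: a ray, as slopes to the right and down, at radius r is drawn at 1 + k1 r^2 times it, then the intrinsics apply), "cam_to_world" (4x4, takes a point from camera to world coordinates). Camera axes: x right, y down, z forward; pixel columns grow to the right and rows downward; lengths in m; the calibration is good to about 2 mm. A picture is of the moment at which its call begins.
- robot.finish_job(): hands the job in, once; it reports no verdict.
The state is a dict: "t": time; "joint_pos": joint angles; "dq": joint speeds; "joint_efforts": joint torques, N m; "eef_pos": TCP position; "eef_rot": TCP orientation; "contact_force": force on the tool from outside, world axes, zero at the start; "wrist_torque": the same for the moment, N m; "width": finger opening in m.
Only numpy, scipy, OpenCV 4.12 (cv2) and the standard library are available. Lean on these libraries where they do the work, as an engineer would, in place of code of your own. Each camera call takes 0.05 s, during which the arm holds its last target. There are 200 camera calls.

## Working session

There is one attempt and no reset: what is moved stays moved. The work goes in short steps, Python scripts to look and compute and a tool call to move; the robot and the scene stay as the last step left them, time stands still between calls to the robot, and variables do not carry over. Pictures are saved under pics/ and viewed, about 8 in all and at most 12, crops included, and the job is handed in when it is done.

Besides the shell and the picture viewer there is one more tool, called in YAML: its name, and indented under it one key for each argument. drive_tool: Moves the arm, as the interface text tells. Its arguments: {"type":"object","properties":{"plan":{"type":"array","items":{"type":"object","properties":{"x":{"type":"number"},"y":{"type":"number"},"z":{"type":"number"},"ax":{"type":"number"},"ay":{"type":"number"},"az":{"type":"number"},"hand":{"type":"number"}}}}},"required":["plan"]}

```bash
ls; mkdir -p pics
cat > h.py <<'E'
import numpy as np, cv2, pickle
from bench import robot
def grab(n,tag):
    f=robot.grab_frame(n); pickle.dump(f,open(f'{tag}.pkl','wb')); cv2.imwrite(f'pics/{tag}.png',f['frame']); return f
def load(tag): return pickle.load(open(f'{tag}.pkl','rb'))
def pts(f):
    K=np.array([[f['fx'],0,f['cx']],[0,f['fy'],f['cy']],[0,0,1.]])
    h,w=f['depth'].shape; u,v=np.meshgrid(np.arange(w),np.arange(h))
    p=cv2.undistortPoints(np.stack([u,v],-1).reshape(-1,1,2).astype(float),K,np.array([f['k1'],0,0,0,0.]))[:,0]
    d=f['depth'].reshape(-1,1).astype(float)
    P=np.hstack([p*d,d,np.ones_like(d)])@np.array(f['cam_to_world']).T
    P=P[:,:3].reshape(h,w,3); P[f['depth']==0]=np.nan; return P
E
python3 - <<'E'
from h import *
for n in('top','side'):
    f=grab(n,n+'0'); print(n,f['fx'],f['k1'],np.round(f['cam_to_world'],3).tolist())
s=robot.sense(); print(s); print(robot.pinch_z)
E
```

```text
pics
top 369.41384645871966 -0.075410201033602 [[-0.018, -0.981, 0.193, 0.271], [-0.999, 0.023, 0.027, 0.051], [-0.031, -0.193, -0.981, 0.865], [0.0, 0.0, 0.0, 1.0]]
side 349.6483485836497 -0.0445199067517484 [[-0.987, -0.094, 0.13, 0.319], [-0.159, 0.678, -0.718, 0.711], [-0.02, -0.729, -0.684, 0.605], [0.0, 0.0, 0.0, 1.0]]
{'t': 0.1, 'joint_pos': array([-1.35998173,  0.39912898,  0.04505713,  1.53776573, -0.01866415,
        1.20694782, -0.05070856]), 'dq': array([ 0.00032626, -0.00022391, -0.00050607, -0.00316537,  0.0029846 ,
        0.00148368,  0.00152966]), 'joint_efforts': array([ 3.22810927e-03, -4.76263297e+01,  1.36984851e+00, -2.54946470e+01,
        1.19155197e-02,  5.04875949e-03,  2.81906232e-06]), 'eef_pos': array([0.19799355, 0.6184907 , 0.23035552]), 'eef_rot': array([-4.84543298e-01, -3.10388275e+00,  2.86759383e-03]), 'contact_force': array([-0.00850266, -0.08010193, -0.1604977 ]), 'wrist_torque': array([0.04061564, 0.01075686, 0.01546031]), 'width': 0.0856497389382695}
0.0187
```

View pics/top0.png

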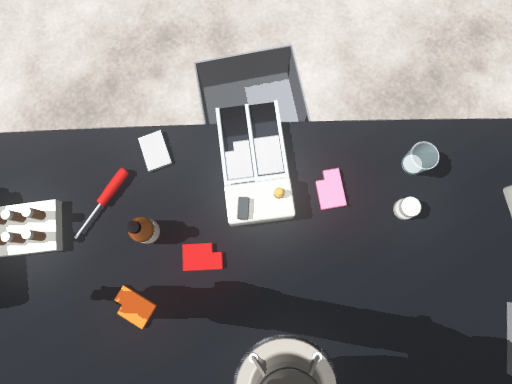

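View pics/side0.png

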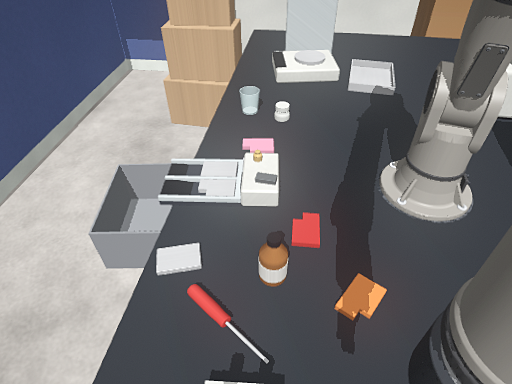

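The top view shows the reader at about (255,160), with its lanes running up to the bench edge. The coupon in the left (+y) lane, near (238,160), seems to have the notch. I'll zoom in and measure.

Run:
```python
from h import *
f=load('top0'); c=f['frame'][90:235,200:315]; cv2.imwrite('pics/c1.png',cv2.resize(c,None,fx=4,fy=4,interpolation=cv2.INTER_CUBIC))
P=pts(f)
sub=P[90:235,200:315]; 
z=sub[...,2]; h=(abs(z-.052)<.006)
print('bench z',np.nanmedian(P[150:250,330:400,2][...]),'n',h.sum())
n,l,st,ce=cv2.connectedComponentsWithStats(h.astype(np.uint8)); i=1+st[1:,4].argmax()
X=sub[l==i]; print('housing z',np.median(X[:,2]))
print('rect',cv2.minAreaRect((X[:,:2]*1000).astype(np.float32)))
for r in range(100,190,8): print(r,np.round(P[r,215:300:4,2]*1000).tolist())
```

```text
bench z -0.0004447196285362054 n 2307
housing z 0.05240048974040423
rect ((414.4713134765625, 48.291786193847656), (91.79679107666016, 151.94020080566406), 6.1203484535217285)
100 [-205.0, -202.0, -202.0, -203.0, -199.0, -203.0, -203.0, -200.0, -200.0, -201.0, -201.0, -203.0, -201.0, -203.0, -198.0, 24.0, -201.0, -204.0, -202.0, -203.0, -175.0, -116.0]
108 [24.0, 20.0, 22.0, 19.0, 21.0, 22.0, 21.0, 17.0, 26.0, 15.0, 16.0, 17.0, 17.0, 16.0, 14.0, 29.0, -202.0, -199.0, -201.0, -201.0, -202.0, -143.0]
116 [-201.0, 26.0, 21.0, 23.0, 22.0, 23.0, 20.0, 22.0, 27.0, 19.0, 17.0, 14.0, 16.0, 20.0, 18.0, 14.0, 24.0, -203.0, -204.0, -201.0, -204.0, -172.0]
124 [-4.0, 24.0, 19.0, 18.0, 17.0, 19.0, 21.0, 20.0, 27.0, 14.0, 16.0, 14.0, 14.0, 16.0, 14.0, 13.0, 26.0, -4.0, 1.0, -3.0, -1.0, -2.0]
132 [-1.0, 28.0, 17.0, 16.0, 15.0, 17.0, 14.0, nan, 16.0, 23.0, 15.0, 15.0, 13.0, 14.0, 14.0, 13.0, 25.0, -2.0, 0.0, 1.0, 0.0, -2.0]
140 [-2.0, 25.0, 15.0, 14.0, 14.0, 14.0, 15.0, 12.0, 11.0, 26.0, 24.0, 25.0, 23.0, 23.0, 27.0, 24.0, 15.0, -1.0, -0.0, -1.0, 1.0, -3.0]
148 [-0.0, -3.0, 20.0, 12.0, 15.0, 24.0, 26.0, 28.0, 25.0, 24.0, 27.0, 28.0, 27.0, 25.0, 26.0, 27.0, 25.0, 26.0, -1.0, 2.0, -3.0, 0.0]
156 [-2.0, -3.0, 26.0, 26.0, 27.0, 25.0, 24.0, 24.0, 28.0, 25.0, nan, 27.0, 27.0, 24.0, 25.0, 26.0, 27.0, 27.0, 0.0, 1.0, -1.0, -3.0]
164 [-3.0, 1.0, 27.0, 24.0, 26.0, 27.0, 27.0, 27.0, 25.0, 25.0, 24.0, 28.0, 24.0, 26.0, 28.0, 27.0, 25.0, 24.0, -2.0, -2.0, 1.0, 0.0]
172 [-3.0, -1.0, 25.0, 24.0, 24.0, 28.0, 26.0, 26.0, 29.0, 29.0, 25.0, 29.0, 28.0, 27.0, 27.0, 28.0, 27.0, 22.0, 27.0, 1.0, -3.0, -1.0]
180 [-0.0, -2.0, -3.0, 28.0, 25.0, 26.0, 28.0, 27.0, 27.0, 26.0, 27.0, 46.0, 50.0, 49.0, 53.0, 54.0, 54.0, 53.0, 54.0, 1.0, -0.0, -1.0]
188 [1.0, -4.0, -0.0, 52.0, 53.0, 55.0, 53.0, 53.0, 51.0, 52.0, 51.0, 52.0, 52.0, 53.0, 53.0, 69.0, 81.0, 53.0, 52.0, 48.0, 1.0, 1.0]
```

View pics/c1.png

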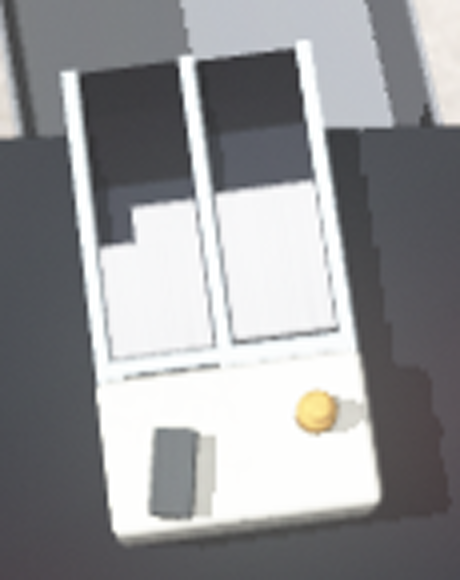

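The zoomed view confirms it: the scrap is in lane A (left, +y), with the notch at crop pixel (118,225). The whole coupon is in lane B. Next I'll fit the reader frame, the scrap's rear edge and the liner heights.

```bash
cat > fit.py <<'E'
from h import *
f=load('top0'); P=pts(f); sub=P[85:240,195:320]; z=sub[...,2]
m=((z>.008)&(z<.075)).astype(np.uint8)
n,l,st,_=cv2.connectedComponentsWithStats(m); X=sub[l==1+st[1:,4].argmax()]
(c,s,a)=cv2.minAreaRect((X[:,:2]*1000).astype(np.float32)); print(c,s,a)
a=np.deg2rad(6.12 if len(__import__('sys').argv)<2 else float(__import__('sys').argv[1]))
e=np.array([np.cos(a),np.sin(a)]); g=np.array([-e[1],e[0]])
L=np.stack([P[...,:2]@e,P[...,:2]@g,P[...,2]],-1)*1000
q=L[85:240,195:320][l==1+st[1:,4].argmax()]
H=q[(q[:,2]>45)]
print('housing x',np.percentile(H[:,0],[1,99]),'y',np.percentile(H[:,1],[1,99]))
print('all x',np.percentile(q[:,0],[.5,99.5]),'y',np.percentile(q[:,1],[1,99]))
x0=np.percentile(H[:,0],1)+290-1; yc=np.percentile(H[:,1],[1,99]).mean(); print('x0,yc',x0,yc,'origin',(e*x0+g*yc))
R=L-[x0,yc,0]
for nm,ylo,yhi in(('A',12,60),('B',-60,-12)):
    for xc in range(-185,0,8):
        k=(R[...,0]>xc-4)&(R[...,0]<xc+4)&(R[...,1]>ylo)&(R[...,1]<yhi)&(R[...,2]>5)&(R[...,2]<60)
        print(nm,xc,k.sum(),np.round(np.nanmean(R[...,2][k]),1), np.round(f['frame'][k].mean()))
np.save('R.npy',R)
E
python3 fit.py
```

```text
(512.9371337890625, 59.01703643798828) (290.2207946777344, 152.44354248046875) 6.215409755706787
housing x [372.1699758  461.26925381] y [-69.8958315   77.93572314]
all x [371.51766197 658.6984005 ] y [-70.39611684  78.55414287]
x0,yc 661.1699757956924 4.019945822166541 origin [656.97325846  74.4851296 ]
A -185 70 25.2 233.0
A -177 65 26.4 246.0
A -169 67 26.3 246.0
A -161 67 26.4 247.0
A -153 67 26.3 247.0
A -145 67 26.0 247.0
A -137 67 26.4 247.0
A -129 65 26.0 247.0
A -121 68 26.2 247.0
A -113 53 23.6 226.0
A -105 65 22.6 200.0
A -97 53 21.8 192.0
A -89 48 14.0 122.0
A -81 63 14.3 95.0
A -73 62 14.5 77.0
A -65 64 15.8 70.0
A -57 64 17.1 69.0
A -49 67 18.3 68.0
A -41 61 19.3 67.0
A -33 63 20.6 65.0
A -25 63 21.4 63.0
A -17 60 21.4 62.0
A -9 59 21.0 62.0
A -1 29 20.7 65.0
B -185 55 24.2 214.0
B -177 81 25.1 231.0
B -169 68 26.3 246.0
B -161 67 26.0 246.0
B -153 68 26.2 247.0
B -145 64 26.0 247.0
B -137 67 26.2 247.0
B -129 66 26.3 248.0
B -121 66 25.8 248.0
B -113 65 26.4 248.0
B -105 64 26.2 248.0
B -97 65 26.1 247.0
B -89 33 17.2 181.0
B -81 60 14.3 97.0
B -73 62 14.3 96.0
B -65 60 14.2 95.0
B -57 60 14.0 94.0
B -49 60 14.4 82.0
B -41 68 15.5 68.0
B -33 61 16.5 67.0
B -25 62 17.0 65.0
B -17 55 17.1 64.0
B -9 57 17.1 64.0
B -1 34 16.8 73.0
```

drive_tool:
  plan:
    - {"hand": 0,"az": -0.12}
    - {"hand": 0,"az": -0.24}
    - {"hand": 0,"az": -0.36}
    - {"hand": 0,"az": -0.417}
    - {"hand": 0,"az": -0.417}

```text
invalid input at $.plan[0]: expected keys x, y, z, ax, ay, az, hand
```

drive_tool:
  plan:
    - {"x": -0.025,"y": -0.023,"z": 0,"ax": 0,"ay": 0,"az": -0.1,"hand": 0}
    - {"x": -0.05,"y": -0.046,"z": 0,"ax": 0,"ay": 0,"az": -0.2,"hand": 0}
    - {"x": -0.075,"y": -0.069,"z": 0,"ax": 0,"ay": 0,"az": -0.3,"hand": 0}
    - {"x": -0.1,"y": -0.092,"z": 0,"ax": 0,"ay": 0,"az": -0.4,"hand": 0}
    - {"x": -0.125,"y": -0.116,"z": 0,"ax": 0,"ay": 0,"az": -0.417,"hand": 0}

```text
t: 0.52
eef_pos: [0.2823, 0.4688, 0.2308]
eef_rot: [0.175, -3.136, 0.001]
contact_force: [1.2, 0.2, -0.0]
width: 0.0258
```

drive_tool:
  plan:
    - {"x": -0.012,"y": -0.028,"z": 0,"ax": 0,"ay": 0,"az": 0,"hand": 0}
    - {"x": -0.024,"y": -0.056,"z": 0,"ax": 0,"ay": 0,"az": 0,"hand": 0}
    - {"x": -0.036,"y": -0.084,"z": 0,"ax": 0,"ay": 0,"az": 0,"hand": 0}
    - {"x": -0.048,"y": -0.112,"z": 0,"ax": 0,"ay": 0,"az": 0,"hand": 0}
    - {"x": -0.06,"y": -0.14,"z": 0,"ax": 0,"ay": 0,"az": 0,"hand": 0}

```text
t: 0.93
eef_pos: [0.3568, 0.336, 0.231]
eef_rot: [0.168, -3.137, 0.0]
contact_force: [0.6, 0.2, -0.0]
width: -0.0001
```

drive_tool:
  plan:
    - {"x": -0.011,"y": -0.026,"z": 0,"ax": 0,"ay": 0,"az": 0,"hand": 0}
    - {"x": -0.022,"y": -0.052,"z": 0,"ax": 0,"ay": 0,"az": 0,"hand": 0}
    - {"x": -0.033,"y": -0.078,"z": 0,"ax": 0,"ay": 0,"az": 0,"hand": 0}
    - {"x": -0.044,"y": -0.104,"z": 0,"ax": 0,"ay": 0,"az": 0,"hand": 0}
    - {"x": -0.055,"y": -0.13,"z": 0,"ax": 0,"ay": 0,"az": 0,"hand": 0}

```text
t: 1.35
eef_pos: [0.4253, 0.2129, 0.2311]
eef_rot: [0.169, -3.137, 0.0]
contact_force: [0.1, 0.6, -0.7]
width: -0.0003
```

drive_tool:
  plan:
    - {"x": -0.011,"y": -0.026,"z": 0,"ax": 0,"ay": 0,"az": 0,"hand": 0}
    - {"x": -0.022,"y": -0.052,"z": 0.02,"ax": 0,"ay": 0,"az": 0,"hand": 0}
    - {"x": -0.033,"y": -0.078,"z": 0.045,"ax": 0,"ay": 0,"az": 0,"hand": 0}
    - {"x": -0.044,"y": -0.104,"z": 0.07,"ax": 0,"ay": 0,"az": 0,"hand": 0}
    - {"x": -0.056,"y": -0.127,"z": 0.1,"ax": 0,"ay": 0,"az": 0,"hand": 0}

```text
t: 1.77
eef_pos: [0.4953, 0.0925, 0.1311]
eef_rot: [-0.167, 3.135, 0.001]
contact_force: [1.5, 0.8, 0.3]
width: 0.0
```

drive_tool:
  plan:
    - {"x": 0,"y": 0,"z": 0.03,"ax": 0,"ay": 0,"az": 0,"hand": 0}
    - {"x": 0,"y": 0,"z": 0.06,"ax": 0,"ay": 0,"az": 0,"hand": 0}
    - {"x": 0,"y": 0,"z": 0.075,"ax": 0,"ay": 0,"az": 0,"hand": 0}
    - {"x": 0,"y": 0,"z": 0.08,"ax": 0,"ay": 0,"az": 0,"hand": 0}
    - {"x": 0,"y": 0,"z": 0.08,"ax": 0,"ay": 0,"az": 0,"hand": 0}

```text
t: 2.18
eef_pos: [0.4931, 0.0938, 0.05]
eef_rot: [0.168, -3.134, 0.002]
contact_force: [-0.2, -0.5, 0.5]
width: -0.0002
```

Run:
```python
from h import *
f=grab('top','t1'); g=grab('side','s1')
a=cv2.resize(f['frame'][90:235,200:315],None,fx=4,fy=4); b=cv2.resize(g['frame'][95:245,140:310],None,fx=2.4,fy=2.4)
o=np.zeros((580,870,3),np.uint8); o[:,:460]=a; o[:b.shape[0],460:460+b.shape[1]]=b[:,:410]; cv2.imwrite('pics/c2.png',cv2.resize(o,(800,533)))
s=robot.sense(); print(s['eef_pos'],s['eef_rot'],s['contact_force'])
```

```text
[0.4951107  0.09437814 0.05210378] [-1.68695485e-01  3.13558307e+00  6.59010869e-04] [0.83496646 0.24455705 0.89165534]
```

View pics/c2.png

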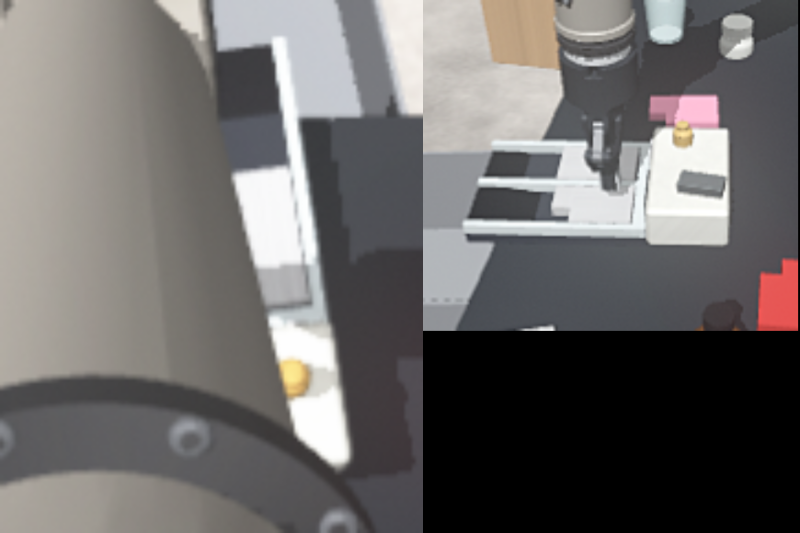

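Fingertips are shut and above the rear half of the scrap in lane A, at side-view pixel (610,185). I'll go down to just above it and then feel for contact.

drive_tool:
  plan:
    - {"x": 0,"y": 0,"z": 0.008,"ax": 0,"ay": 0,"az": 0,"hand": 0}
    - {"x": 0,"y": 0,"z": 0.015,"ax": 0,"ay": 0,"az": 0,"hand": 0}
    - {"x": 0,"y": 0,"z": 0.019,"ax": 0,"ay": 0,"az": 0,"hand": 0}
    - {"x": 0,"y": 0,"z": 0.021,"ax": 0,"ay": 0,"az": 0,"hand": 0}
    - {"x": 0,"y": 0,"z": 0.021,"ax": 0,"ay": 0,"az": 0,"hand": 0}

```text
t: 2.7
eef_pos: [0.494, 0.0941, 0.0299]
eef_rot: [0.168, -3.136, 0.0]
contact_force: [0.1, 0.1, 1.4]
width: -0.0003
```

drive_tool:
  plan:
    - {"x": 0,"y": 0,"z": 0.0002,"ax": 0,"ay": 0,"az": 0,"hand": 0}
    - {"x": 0,"y": 0,"z": 0.0004,"ax": 0,"ay": 0,"az": 0,"hand": 0}
    - {"x": 0,"y": 0,"z": 0.0005,"ax": 0,"ay": 0,"az": 0,"hand": 0}

```text
t: 2.95
eef_pos: [0.4946, 0.0942, 0.03]
eef_rot: [-0.168, 3.137, 0.0]
contact_force: [0.2, 0.2, 0.0]
width: 0.0002
```

drive_tool:
  plan:
    - {"x": 0,"y": 0,"z": 0.0003,"ax": 0,"ay": 0,"az": 0,"hand": 0}
    - {"x": 0,"y": 0,"z": 0.0006,"ax": 0,"ay": 0,"az": 0,"hand": 0}
    - {"x": 0,"y": 0,"z": 0.0008,"ax": 0,"ay": 0,"az": 0,"hand": 0}
    - {"x": 0,"y": 0,"z": 0.0008,"ax": 0,"ay": 0,"az": 0,"hand": 0}

```text
t: 3.28
eef_pos: [0.4944, 0.0941, 0.029]
eef_rot: [-0.168, 3.137, 0.0]
contact_force: [-0.7, 0.0, 0.6]
width: 0.0
```

drive_tool:
  plan:
    - {"x": 0,"y": 0,"z": 0.0003,"ax": 0,"ay": 0,"az": 0,"hand": 0}
    - {"x": 0,"y": 0,"z": 0.0006,"ax": 0,"ay": 0,"az": 0,"hand": 0}
    - {"x": 0,"y": 0,"z": 0.0008,"ax": 0,"ay": 0,"az": 0,"hand": 0}
    - {"x": 0,"y": 0,"z": 0.0008,"ax": 0,"ay": 0,"az": 0,"hand": 0}

```text
t: 3.62
eef_pos: [0.4943, 0.0941, 0.0281]
eef_rot: [0.168, -3.137, -0.0]
contact_force: [-0.6, -0.3, -0.3]
width: -0.0002
```

drive_tool:
  plan:
    - {"x": 0,"y": 0,"z": 0.0002,"ax": 0,"ay": 0,"az": 0,"hand": 0}
    - {"x": 0,"y": 0,"z": 0.0004,"ax": 0,"ay": 0,"az": 0,"hand": 0}
    - {"x": 0,"y": 0,"z": 0.0005,"ax": 0,"ay": 0,"az": 0,"hand": 0}
    - {"x": 0,"y": 0,"z": 0.0005,"ax": 0,"ay": 0,"az": 0,"hand": 0}

```text
t: 3.95
eef_pos: [0.4944, 0.0941, 0.0277]
eef_rot: [-0.168, 3.137, 0.0]
contact_force: [-1.0, 0.4, -0.1]
width: -0.0001
```

drive_tool:
  plan:
    - {"x": 0,"y": 0,"z": 0.0002,"ax": 0,"ay": 0,"az": 0,"hand": 0}
    - {"x": 0,"y": 0,"z": 0.0004,"ax": 0,"ay": 0,"az": 0,"hand": 0}
    - {"x": 0,"y": 0,"z": 0.0005,"ax": 0,"ay": 0,"az": 0,"hand": 0}
    - {"x": 0,"y": 0,"z": 0.0005,"ax": 0,"ay": 0,"az": 0,"hand": 0}

```text
t: 4.28
eef_pos: [0.4944, 0.0942, 0.0275]
eef_rot: [-0.168, 3.137, 0.0]
contact_force: [-1.3, -0.0, 2.9]
width: -0.0001
```

drive_tool:
  plan:
    - {"x": 0,"y": 0,"z": 0.0001,"ax": 0,"ay": 0,"az": 0,"hand": 0}
    - {"x": 0,"y": 0,"z": 0.0002,"ax": 0,"ay": 0,"az": 0,"hand": 0}
    - {"x": 0,"y": 0,"z": 0.0002,"ax": 0,"ay": 0,"az": 0,"hand": 0}

```text
t: 4.53
eef_pos: [0.4944, 0.0942, 0.0274]
eef_rot: [0.168, -3.137, -0.001]
contact_force: [-2.2, -1.4, 6.6]
width: 0.0004
```

drive_tool:
  plan:
    - {"x": 0,"y": 0,"z": 0.0001,"ax": 0,"ay": 0,"az": 0,"hand": 0}
    - {"x": -0.001,"y": 0,"z": 0.00015,"ax": 0,"ay": 0,"az": 0,"hand": 0}
    - {"x": -0.002,"y": 0,"z": 0.00015,"ax": 0,"ay": 0,"az": 0,"hand": 0}
    - {"x": -0.0035,"y": 0,"z": 0.00015,"ax": 0,"ay": 0,"az": 0,"hand": 0}
    - {"x": -0.005,"y": 0,"z": 0.00015,"ax": 0,"ay": 0,"az": 0,"hand": 0}

```text
t: 4.95
eef_pos: [0.499, 0.0947, 0.0274]
eef_rot: [0.168, -3.136, -0.001]
contact_force: [-3.7, -1.3, 9.2]
width: -0.0001
```

drive_tool:
  plan:
    - {"x": -0.002,"y": 0,"z": 0,"ax": 0,"ay": 0,"az": 0,"hand": 0}
    - {"x": -0.004,"y": 0,"z": 0,"ax": 0,"ay": 0,"az": 0,"hand": 0}
    - {"x": -0.006,"y": 0,"z": 0,"ax": 0,"ay": 0,"az": 0,"hand": 0}
    - {"x": -0.008,"y": 0,"z": 0,"ax": 0,"ay": 0,"az": 0,"hand": 0}
    - {"x": -0.01,"y": 0,"z": 0,"ax": 0,"ay": 0,"az": 0,"hand": 0}

```text
t: 5.37
eef_pos: [0.5091, 0.0958, 0.0274]
eef_rot: [0.168, -3.136, -0.001]
contact_force: [-2.8, -0.1, 7.7]
width: 0.0004
```

Run:
```python
from h import *
f=grab('side','s2'); g=load('s1')
b=[cv2.resize(x['frame'][145:220,145:265],(600,375),interpolation=cv2.INTER_CUBIC)[:300] for x in(g,f)]
cv2.imwrite('pics/c3.png',np.vstack(b))
s=robot.sense(); print(s['eef_pos'],s['eef_rot'],s['contact_force'])
```

```text
[0.50967782 0.09587401 0.02740771] [-1.68394588e-01  3.13690360e+00  7.19788209e-04] [-2.28483516 -0.44758942  7.73997916]
```

View pics/c3.png

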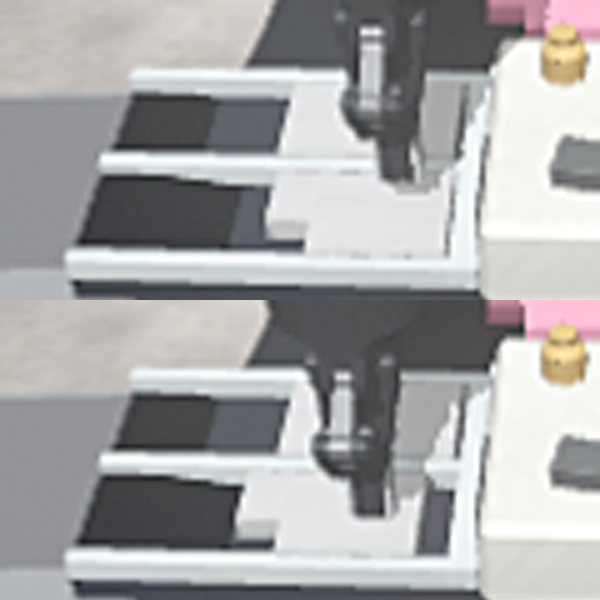

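The coupon follows the fingertips: a dark gap has opened at the stop, pixel (432,525). The ramp comes next, so I'll raise the tool gradually by force.

drive_tool:
  plan:
    - {"x": -0.002,"y": 0,"z": 0,"ax": 0,"ay": 0,"az": 0,"hand": 0}
    - {"x": -0.004,"y": 0,"z": 0,"ax": 0,"ay": 0,"az": 0,"hand": 0}
    - {"x": -0.006,"y": 0,"z": -0.0001,"ax": 0,"ay": 0,"az": 0,"hand": 0}
    - {"x": -0.008,"y": 0,"z": -0.0002,"ax": 0,"ay": 0,"az": 0,"hand": 0}

```text
t: 5.75
eef_pos: [0.5165, 0.0966, 0.0275]
eef_rot: [0.168, -3.135, -0.001]
contact_force: [-3.7, -0.6, 8.1]
width: 0.0
```

drive_tool:
  plan:
    - {"x": -0.002,"y": 0,"z": -0.0001,"ax": 0,"ay": 0,"az": 0,"hand": 0}
    - {"x": -0.004,"y": 0,"z": -0.0002,"ax": 0,"ay": 0,"az": 0,"hand": 0}
    - {"x": -0.006,"y": 0,"z": -0.0003,"ax": 0,"ay": 0,"az": 0,"hand": 0}
    - {"x": -0.008,"y": 0,"z": -0.0004,"ax": 0,"ay": 0,"az": 0,"hand": 0}

```text
t: 6.08
eef_pos: [0.5245, 0.0974, 0.0277]
eef_rot: [0.168, -3.136, -0.0]
contact_force: [-1.4, -0.2, 4.7]
width: -0.0001
```

drive_tool:
  plan:
    - {"x": 0,"y": 0,"z": 0.0002,"ax": 0,"ay": 0,"az": 0,"hand": 0}
    - {"x": -0.0015,"y": 0,"z": 0.0002,"ax": 0,"ay": 0,"az": 0,"hand": 0}
    - {"x": -0.0035,"y": 0,"z": 0.0001,"ax": 0,"ay": 0,"az": 0,"hand": 0}
    - {"x": -0.0055,"y": 0,"z": 0,"ax": 0,"ay": 0,"az": 0,"hand": 0}

```text
t: 6.42
eef_pos: [0.5298, 0.098, 0.0278]
eef_rot: [0.168, -3.135, -0.001]
contact_force: [-3.5, -1.2, 7.8]
width: -0.0001
```

Run:
```python
from h import *
f=grab('side','s3'); g=load('s2')
b=[cv2.resize(x['frame'][145:220,145:265],(600,375),interpolation=cv2.INTER_CUBIC)[:300] for x in(g,f)]
cv2.imwrite('pics/c4.png',np.vstack(b))
s=robot.sense(); print(s['eef_pos'],s['eef_rot'],s['contact_force'])
```

```text
[0.53048671 0.09808333 0.02788262] [ 1.68298661e-01 -3.13619234e+00 -5.92112105e-04] [-3.42984159 -0.34342558  6.99198139]
```

View pics/c4.png

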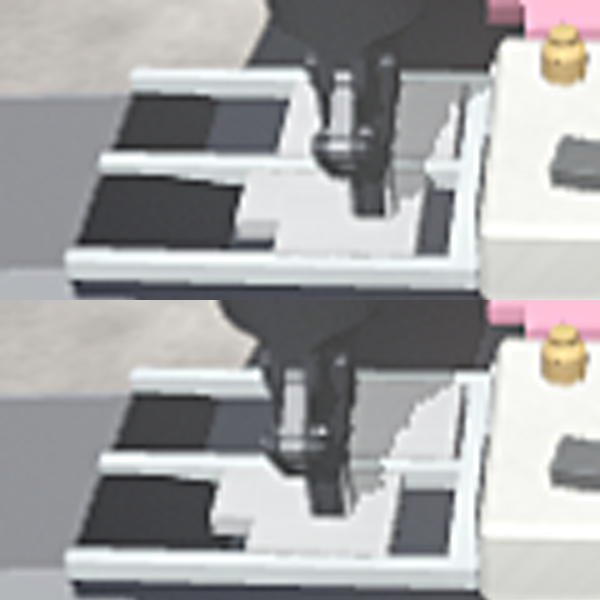

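The coupon moved only about 12 mm for 21 mm of tool travel, so the fingertips slipped once the pressure fell. I'll press a little harder and go more slowly.

drive_tool:
  plan:
    - {"x": 0,"y": 0,"z": 0.0002,"ax": 0,"ay": 0,"az": 0,"hand": 0}
    - {"x": -0.0015,"y": 0,"z": 0.0002,"ax": 0,"ay": 0,"az": 0,"hand": 0}
    - {"x": -0.003,"y": 0,"z": 0.0001,"ax": 0,"ay": 0,"az": 0,"hand": 0}
    - {"x": -0.0045,"y": 0,"z": 0.0001,"ax": 0,"ay": 0,"az": 0,"hand": 0}

```text
t: 6.8
eef_pos: [0.5343, 0.0985, 0.028]
eef_rot: [0.168, -3.135, -0.001]
contact_force: [-4.5, -0.5, 11.0]
width: 0.0001
```

drive_tool:
  plan:
    - {"x": -0.0015,"y": 0,"z": -0.0001,"ax": 0,"ay": 0,"az": 0,"hand": 0}
    - {"x": -0.003,"y": 0,"z": -0.0002,"ax": 0,"ay": 0,"az": 0,"hand": 0}
    - {"x": -0.0045,"y": 0,"z": -0.0003,"ax": 0,"ay": 0,"az": 0,"hand": 0}
    - {"x": -0.006,"y": 0,"z": -0.0003,"ax": 0,"ay": 0,"az": 0,"hand": 0}

```text
t: 7.13
eef_pos: [0.5403, 0.0992, 0.0284]
eef_rot: [0.168, -3.135, -0.001]
contact_force: [-4.7, -0.7, 11.6]
width: -0.0004
```

drive_tool:
  plan:
    - {"x": -0.0015,"y": 0,"z": -0.0001,"ax": 0,"ay": 0,"az": 0,"hand": 0}
    - {"x": -0.003,"y": 0,"z": -0.0002,"ax": 0,"ay": 0,"az": 0,"hand": 0}
    - {"x": -0.0045,"y": 0,"z": -0.0003,"ax": 0,"ay": 0,"az": 0,"hand": 0}
    - {"x": -0.006,"y": 0,"z": -0.0004,"ax": 0,"ay": 0,"az": 0,"hand": 0}

```text
t: 7.47
eef_pos: [0.5463, 0.0999, 0.0288]
eef_rot: [0.168, -3.135, -0.001]
contact_force: [-5.6, -0.4, 9.8]
width: -0.0
```

drive_tool:
  plan:
    - {"x": -0.0015,"y": 0,"z": -0.0001,"ax": 0,"ay": 0,"az": 0,"hand": 0}
    - {"x": -0.003,"y": 0,"z": -0.0002,"ax": 0,"ay": 0,"az": 0,"hand": 0}
    - {"x": -0.0045,"y": 0,"z": -0.0003,"ax": 0,"ay": 0,"az": 0,"hand": 0}

```text
t: 7.72
eef_pos: [0.5508, 0.1004, 0.0291]
eef_rot: [0.168, -3.135, -0.001]
contact_force: [-4.4, 1.0, 10.7]
width: 0.0001
```

drive_tool:
  plan:
    - {"x": -0.0015,"y": 0,"z": -0.0001,"ax": 0,"ay": 0,"az": 0,"hand": 0}
    - {"x": -0.003,"y": 0,"z": -0.0002,"ax": 0,"ay": 0,"az": 0,"hand": 0}
    - {"x": -0.0045,"y": 0,"z": -0.0003,"ax": 0,"ay": 0,"az": 0,"hand": 0}
    - {"x": -0.006,"y": 0,"z": -0.0004,"ax": 0,"ay": 0,"az": 0,"hand": 0}

```text
t: 8.05
eef_pos: [0.5568, 0.101, 0.0295]
eef_rot: [0.168, -3.135, -0.001]
contact_force: [-3.3, -0.7, 10.1]
width: 0.0002
```

Run:
```python
from h import *
f=grab('side','s4'); g=load('s3')
b=[cv2.resize(x['frame'][145:220,145:265],(600,375),interpolation=cv2.INTER_CUBIC)[:300] for x in(g,f)]
cv2.imwrite('pics/c5.png',np.vstack(b))
s=robot.sense(); print(s['eef_pos'],s['eef_rot'],s['contact_force'])
```

```text
[0.5572747  0.10110052 0.02958182] [ 1.68349244e-01 -3.13605027e+00 -1.04467606e-03] [-2.68561942 -0.18555543  8.71370634]
```

View pics/c5.png

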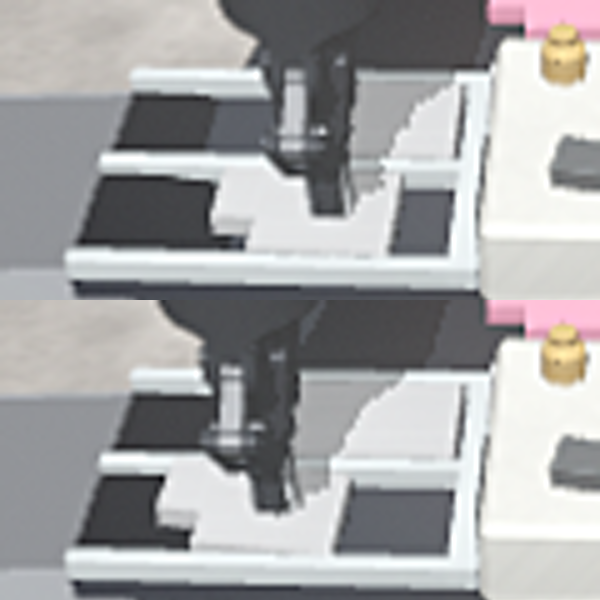

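The gap to the stop now measures about 59 mm (pixels 335 to 450), and the coupon is still flat in its lane. I'll measure its rear edge, lift off and go in behind it.

drive_tool:
  plan:
    - {"x": 0,"y": 0,"z": -0.005,"ax": 0,"ay": 0,"az": 0,"hand": 0}
    - {"x": 0,"y": 0,"z": -0.015,"ax": 0,"ay": 0,"az": 0,"hand": 0}
    - {"x": 0,"y": 0,"z": -0.02,"ax": 0,"ay": 0,"az": 0,"hand": 0}
    - {"x": 0.02,"y": 0,"z": -0.02,"ax": 0,"ay": 0,"az": 0,"hand": 0}
    - {"x": 0.04,"y": 0,"z": -0.02,"ax": 0,"ay": 0,"az": 0,"hand": 0}

```text
t: 8.52
eef_pos: [0.519, 0.0968, 0.0498]
eef_rot: [-0.168, 3.134, 0.001]
contact_force: [-0.6, 0.4, -0.5]
width: -0.0
```

```bash
cat > meas.py <<'E'
from h import *
import sys
def meas(tag):
    f=load(tag); P=pts(f); a=.1077; e=np.array([np.cos(a),np.sin(a)]); g=np.array([-e[1],e[0]])
    R=np.stack([(P[...,:2]-[.657,.0745])@e,(P[...,:2]-[.657,.0745])@g,P[...,2]],-1)*1000
    for ylo,yhi in ((12,26),(30,45),(48,62)):
        o=[]
        for xc in range(-180,10,6):
            k=(abs(R[...,0]-xc)<3)&(R[...,1]>ylo)&(R[...,1]<yhi)&(R[...,2]>5)&(R[...,2]<60)
            o.append((xc,int(k.sum()),round(float(np.median(R[...,2][k])),1) if k.any() else None, int(np.median(f['frame'][k])) if k.any() else 0))
        print(ylo,o)
meas(sys.argv[1])
E
python3 meas.py s4
python3 -c "
from h import *
grab('side','s5'); s=robot.sense(); print(s['eef_pos'],s['contact_force'])"; python3 meas.py s5
```

```text
12 [(-180, 9, 16.2, 101), (-174, 9, 15.7, 102), (-168, 6, 16.3, 102), (-162, 11, 16.0, 102), (-156, 7, 16.9, 102), (-150, 9, 16.2, 102), (-144, 9, 15.4, 101), (-138, 7, 16.3, 101), (-132, 11, 16.1, 100), (-126, 9, 27.5, 230), (-120, 10, 28.1, 226), (-114, 10, 29.1, 168), (-108, 8, 29.1, 168), (-102, 0, None, 0), (-96, 0, None, 0), (-90, 0, None, 0), (-84, 0, None, 0), (-78, 4, 30.9, 238), (-72, 7, 32.0, 229), (-66, 8, 32.2, 229), (-60, 9, 33.0, 230), (-54, 10, 32.8, 228), (-48, 9, 32.6, 229), (-42, 9, 32.9, 228), (-36, 2, 22.2, 121), (-30, 10, 22.6, 63), (-24, 8, 22.5, 66), (-18, 6, 23.2, 65), (-12, 8, 23.5, 65), (-6, 10, 22.7, 62), (0, 5, 23.2, 87), (6, 0, None, 0)]
30 [(-180, 9, 16.2, 96), (-174, 12, 16.0, 102), (-168, 9, 16.1, 102), (-162, 9, 16.5, 102), (-156, 10, 15.8, 101), (-150, 8, 15.9, 101), (-144, 11, 16.9, 100), (-138, 11, 15.5, 100), (-132, 12, 16.5, 96), (-126, 15, 27.6, 227), (-120, 10, 28.4, 227), (-114, 10, 29.0, 228), (-108, 31, 41.1, 158), (-102, 8, 41.7, 100), (-96, 3, 30.2, 232), (-90, 5, 36.5, 201), (-84, 11, 31.3, 230), (-78, 9, 32.0, 230), (-72, 9, 31.1, 229),
[... 2385 characters left out ...]
(6, 0, None, 0)]
48 [(-180, 7, 16.1, 140), (-174, 5, 16.2, 110), (-168, 6, 15.6, 151), (-162, 5, 15.1, 111), (-156, 7, 15.7, 133), (-150, 6, 16.7, 131), (-144, 7, 16.3, 135), (-138, 8, 16.5, 113), (-132, 4, 37.2, 141), (-126, 11, 27.5, 213), (-120, 12, 28.2, 227), (-114, 8, 29.6, 228), (-108, 10, 29.0, 228), (-102, 10, 29.4, 229), (-96, 9, 30.1, 229), (-90, 10, 30.0, 229), (-84, 11, 30.9, 230), (-78, 8, 30.9, 230), (-72, 9, 31.6, 230), (-66, 10, 32.0, 231), (-60, 7, 31.8, 232), (-54, 7, 19.5, 77), (-48, 10, 20.5, 73), (-42, 10, 20.7, 67), (-36, 9, 22.1, 69), (-30, 8, 22.8, 67), (-24, 10, 24.0, 66), (-18, 8, 23.7, 64), (-12, 9, 24.3, 64), (-6, 10, 22.6, 61), (0, 6, 23.0, 86), (6, 0, None, 0)]
```

Rear edge at about x -129 and stop at -185, so I'll go in at x -155 with the tip about 5 mm above the floor.

drive_tool:
  plan:
    - {"x": 0.01,"y": 0,"z": 0,"ax": 0,"ay": 0,"az": 0,"hand": 0}
    - {"x": 0.019,"y": 0,"z": 0,"ax": 0,"ay": 0,"az": 0,"hand": 0}
    - {"x": 0.019,"y": 0,"z": 0.005,"ax": 0,"ay": 0,"az": 0,"hand": 0}
    - {"x": 0.019,"y": 0,"z": 0.011,"ax": 0,"ay": 0,"az": 0,"hand": 0}
    - {"x": 0.019,"y": 0,"z": 0.017,"ax": 0,"ay": 0,"az": 0,"hand": 0}

```text
t: 8.98
eef_pos: [0.4996, 0.0949, 0.0314]
eef_rot: [-0.169, 3.136, 0.0]
contact_force: [0.9, 0.3, -0.0]
width: -0.0001
```

drive_tool:
  plan:
    - {"x": 0,"y": 0,"z": 0.004,"ax": 0,"ay": 0,"az": 0,"hand": 0}
    - {"x": 0,"y": 0,"z": 0.008,"ax": 0,"ay": 0,"az": 0,"hand": 0}
    - {"x": 0,"y": 0,"z": 0.0105,"ax": 0,"ay": 0,"az": 0,"hand": 0}
    - {"x": 0,"y": 0,"z": 0.0115,"ax": 0,"ay": 0,"az": 0,"hand": 0}
    - {"x": 0,"y": 0,"z": 0.0115,"ax": 0,"ay": 0,"az": 0,"hand": 0}

```text
t: 9.4
eef_pos: [0.4988, 0.0945, 0.0199]
eef_rot: [0.168, -3.137, 0.0]
contact_force: [-0.8, 0.3, 0.1]
width: -0.0003
```

drive_tool:
  plan:
    - {"x": -0.002,"y": 0,"z": 0,"ax": 0,"ay": 0,"az": 0,"hand": 0}
    - {"x": -0.004,"y": 0,"z": 0,"ax": 0,"ay": 0,"az": 0,"hand": 0}
    - {"x": -0.006,"y": 0,"z": 0,"ax": 0,"ay": 0,"az": 0,"hand": 0}
    - {"x": -0.008,"y": 0,"z": 0,"ax": 0,"ay": 0,"az": 0,"hand": 0}
    - {"x": -0.0095,"y": 0,"z": 0,"ax": 0,"ay": 0,"az": 0,"hand": 0}

```text
t: 9.82
eef_pos: [0.5088, 0.0957, 0.0204]
eef_rot: [-0.168, 3.136, 0.0]
contact_force: [0.1, 0.7, -0.5]
width: 0.0002
```

drive_tool:
  plan:
    - {"x": -0.0015,"y": 0,"z": 0,"ax": 0,"ay": 0,"az": 0,"hand": 0}
    - {"x": -0.003,"y": 0,"z": 0,"ax": 0,"ay": 0,"az": 0,"hand": 0}
    - {"x": -0.0045,"y": 0,"z": 0,"ax": 0,"ay": 0,"az": 0,"hand": 0}
    - {"x": -0.006,"y": 0,"z": 0,"ax": 0,"ay": 0,"az": 0,"hand": 0}
    - {"x": -0.0075,"y": 0,"z": 0,"ax": 0,"ay": 0,"az": 0,"hand": 0}

```text
t: 10.23
eef_pos: [0.5154, 0.0964, 0.0202]
eef_rot: [0.168, -3.136, -0.0]
contact_force: [-1.0, -0.0, 0.1]
width: -0.0001
```

drive_tool:
  plan:
    - {"x": -0.0015,"y": 0,"z": 0,"ax": 0,"ay": 0,"az": 0,"hand": 0}
    - {"x": -0.003,"y": 0,"z": 0,"ax": 0,"ay": 0,"az": 0,"hand": 0}
    - {"x": -0.0045,"y": 0,"z": 0,"ax": 0,"ay": 0,"az": 0,"hand": 0}
    - {"x": -0.006,"y": 0,"z": 0,"ax": 0,"ay": 0,"az": 0,"hand": 0}
    - {"x": -0.0075,"y": 0,"z": 0,"ax": 0,"ay": 0,"az": 0,"hand": 0}

```text
t: 10.65
eef_pos: [0.5231, 0.0972, 0.0201]
eef_rot: [0.168, -3.137, -0.0]
contact_force: [-1.3, -0.6, -0.5]
width: -0.0
```

In contact at about 1.5 N. Pushing on.

drive_tool:
  plan:
    - {"x": -0.002,"y": 0,"z": 0,"ax": 0,"ay": 0,"az": 0,"hand": 0}
    - {"x": -0.004,"y": 0,"z": 0,"ax": 0,"ay": 0,"az": 0,"hand": 0}
    - {"x": -0.006,"y": 0,"z": 0,"ax": 0,"ay": 0,"az": 0,"hand": 0}
    - {"x": -0.008,"y": 0,"z": 0,"ax": 0,"ay": 0,"az": 0,"hand": 0}
    - {"x": -0.01,"y": 0,"z": 0,"ax": 0,"ay": 0,"az": 0,"hand": 0}

```text
t: 11.07
eef_pos: [0.5334, 0.0984, 0.0202]
eef_rot: [-0.169, 3.137, 0.0]
contact_force: [-1.3, -0.2, -0.2]
width: -0.0001
```

drive_tool:
  plan:
    - {"x": -0.003,"y": 0,"z": 0,"ax": 0,"ay": 0,"az": 0,"hand": 0}
    - {"x": -0.006,"y": 0,"z": 0,"ax": 0,"ay": 0,"az": 0,"hand": 0}
    - {"x": -0.009,"y": 0,"z": 0,"ax": 0,"ay": 0,"az": 0,"hand": 0}
    - {"x": -0.012,"y": 0,"z": 0,"ax": 0,"ay": 0,"az": 0,"hand": 0}
    - {"x": -0.015,"y": 0,"z": 0,"ax": 0,"ay": 0,"az": 0,"hand": 0}

```text
t: 11.48
eef_pos: [0.5484, 0.0999, 0.0203]
eef_rot: [-0.168, 3.137, 0.0]
contact_force: [-1.9, -0.2, -0.7]
width: 0.0001
```

```bash
python3 - <<'E'
from h import *
f=grab('side','s6')
cv2.imwrite('pics/c6.png',cv2.resize(f['frame'][145:220,145:265],(600,375),interpolation=cv2.INTER_CUBIC))
s=robot.sense(); print(s['eef_pos'],s['contact_force'])
E
python3 meas.py s6 | tail -1
```

```text
[0.54926334 0.10006362 0.02039981] [-0.91164946 -0.40654312  0.69836482]
48 [(-180, 6, 16.4, 165), (-174, 4, 16.0, 150), (-168, 8, 16.6, 107), (-162, 6, 16.4, 103), (-156, 7, 16.3, 132), (-150, 5, 16.0, 134), (-144, 7, 15.9, 134), (-138, 6, 16.2, 110), (-132, 3, 16.4, 126), (-126, 6, 15.8, 109), (-120, 3, 16.7, 152), (-114, 9, 34.0, 79), (-108, 21, 35.4, 83), (-102, 21, 43.8, 84), (-96, 9, 16.5, 163), (-90, 10, 28.7, 229), (-84, 12, 29.2, 227), (-78, 11, 30.0, 228), (-72, 10, 30.6, 228), (-66, 11, 30.5, 228), (-60, 11, 31.5, 229), (-54, 11, 32.8, 230), (-48, 8, 33.4, 229), (-42, 10, 34.1, 230), (-36, 7, 34.0, 230), (-30, 11, 34.9, 231), (-24, 2, 28.3, 148), (-18, 10, 22.9, 53), (-12, 9, 23.2, 62), (-6, 8, 22.6, 59), (0, 5, 23.6, 90), (6, 0, None, 0)]
```

View pics/c6.png

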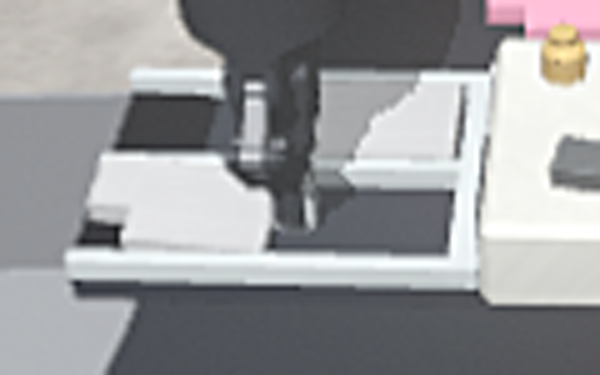

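The fingertips are in the lane behind the coupon at pixel (290,225), pushing it. Its front is near the exit. I'll go on, and rise with the ramp.

drive_tool:
  plan:
    - {"x": -0.003,"y": 0,"z": 0,"ax": 0,"ay": 0,"az": 0,"hand": 0}
    - {"x": -0.006,"y": 0,"z": 0,"ax": 0,"ay": 0,"az": 0,"hand": 0}
    - {"x": -0.009,"y": 0,"z": 0,"ax": 0,"ay": 0,"az": 0,"hand": 0}
    - {"x": -0.012,"y": 0,"z": 0,"ax": 0,"ay": 0,"az": 0,"hand": 0}
    - {"x": -0.015,"y": 0,"z": -0.0005,"ax": 0,"ay": 0,"az": 0,"hand": 0}

```text
t: 11.95
eef_pos: [0.5631, 0.1015, 0.0206]
eef_rot: [0.168, -3.137, -0.0]
contact_force: [-2.0, -0.5, -0.3]
width: -0.0001
```

drive_tool:
  plan:
    - {"x": -0.003,"y": 0,"z": -0.0005,"ax": 0,"ay": 0,"az": 0,"hand": 0}
    - {"x": -0.006,"y": 0,"z": -0.001,"ax": 0,"ay": 0,"az": 0,"hand": 0}
    - {"x": -0.009,"y": 0,"z": -0.0015,"ax": 0,"ay": 0,"az": 0,"hand": 0}
    - {"x": -0.012,"y": 0,"z": -0.002,"ax": 0,"ay": 0,"az": 0,"hand": 0}
    - {"x": -0.015,"y": 0,"z": -0.0025,"ax": 0,"ay": 0,"az": 0,"hand": 0}

```text
t: 12.37
eef_pos: [0.5783, 0.1032, 0.0234]
eef_rot: [-0.168, 3.137, 0.0]
contact_force: [-0.6, -0.6, -0.2]
width: -0.0001
```

drive_tool:
  plan:
    - {"x": -0.003,"y": 0,"z": -0.0005,"ax": 0,"ay": 0,"az": 0,"hand": 0}
    - {"x": -0.006,"y": 0,"z": -0.001,"ax": 0,"ay": 0,"az": 0,"hand": 0}
    - {"x": -0.009,"y": 0,"z": -0.0014,"ax": 0,"ay": 0,"az": 0,"hand": 0}
    - {"x": -0.012,"y": 0,"z": -0.0018,"ax": 0,"ay": 0,"az": 0,"hand": 0}
    - {"x": -0.015,"y": 0,"z": -0.0022,"ax": 0,"ay": 0,"az": 0,"hand": 0}

```text
t: 12.78
eef_pos: [0.5932, 0.1048, 0.0255]
eef_rot: [-0.168, 3.137, 0.0]
contact_force: [-1.1, 0.3, -0.7]
width: 0.0003
```

drive_tool:
  plan:
    - {"x": -0.003,"y": 0,"z": -0.0005,"ax": 0,"ay": 0,"az": 0,"hand": 0}
    - {"x": -0.006,"y": 0,"z": -0.001,"ax": 0,"ay": 0,"az": 0,"hand": 0}
    - {"x": -0.009,"y": 0,"z": -0.0014,"ax": 0,"ay": 0,"az": 0,"hand": 0}
    - {"x": -0.012,"y": 0,"z": -0.0018,"ax": 0,"ay": 0,"az": 0,"hand": 0}
    - {"x": -0.015,"y": 0,"z": -0.0022,"ax": 0,"ay": 0,"az": 0,"hand": 0}

```text
t: 13.2
eef_pos: [0.6084, 0.1064, 0.0279]
eef_rot: [-0.168, 3.136, 0.0]
contact_force: [0.5, 0.3, 0.9]
width: -0.0002
```

Run:
```python
from h import *
f=grab('side','s7')
cv2.imwrite('pics/c7.png',cv2.resize(f['frame'][130:280,70:270],(800,600),interpolation=cv2.INTER_CUBIC))
s=robot.sense(); print(s['eef_pos'],s['contact_force'])
```

```text
[0.60931859 0.10650197 0.02806664] [ 0.59845296 -0.49102274  0.00326089]
```

View pics/c7.png

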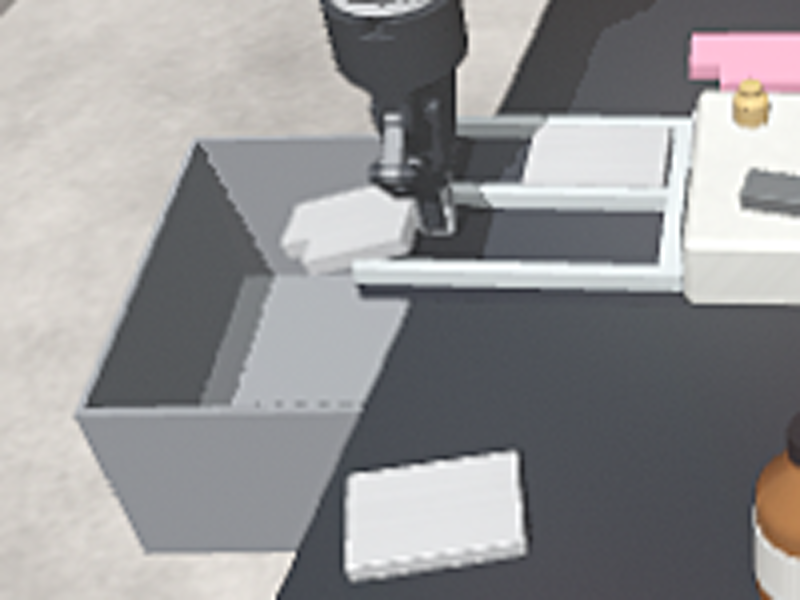

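The coupon is tipping over the exit at pixel (350,235). I'll hold still, then lift away and look.

drive_tool:
  plan:
    - {"x": 0,"y": 0,"z": 0,"ax": 0,"ay": 0,"az": 0,"hand": 0}
    - {"x": 0,"y": 0,"z": 0,"ax": 0,"ay": 0,"az": 0,"hand": 0}
    - {"x": 0,"y": 0,"z": 0,"ax": 0,"ay": 0,"az": 0,"hand": 0}
    - {"x": 0,"y": 0,"z": 0,"ax": 0,"ay": 0,"az": 0,"hand": 0}
    - {"x": 0,"y": 0,"z": -0.01,"ax": 0,"ay": 0,"az": 0,"hand": 0}

```text
t: 13.67
eef_pos: [0.6059, 0.1061, 0.0362]
eef_rot: [0.168, -3.133, 0.001]
contact_force: [0.1, -0.6, 0.6]
width: 0.0001
```

drive_tool:
  plan:
    - {"x": 0,"y": 0,"z": -0.03,"ax": 0,"ay": 0,"az": 0,"hand": 0}
    - {"x": 0,"y": 0,"z": -0.06,"ax": 0,"ay": 0,"az": 0,"hand": 0}
    - {"x": 0,"y": 0,"z": -0.09,"ax": 0,"ay": 0,"az": 0,"hand": 0}
    - {"x": 0,"y": 0,"z": -0.12,"ax": 0,"ay": 0,"az": 0,"hand": 0}
    - {"x": 0,"y": 0,"z": -0.12,"ax": 0,"ay": 0,"az": 0,"hand": 0}

```text
t: 14.08
eef_pos: [0.6122, 0.1066, 0.1653]
eef_rot: [-0.167, 3.124, 0.004]
contact_force: [0.7, -0.2, 0.5]
width: 0.0002
```

Run:
```python
from h import *
f=grab('side','s8'); t=grab('top','t8')
o=np.zeros((576,800,3),np.uint8); o[:384]=cv2.resize(f['frame'],(512,384))[:, :].repeat(1,0) if 0 else cv2.resize(f['frame'][80:300,60:330],(800,384))
o[384:,:256]=cv2.resize(t['frame'],(256,192)); cv2.imwrite('pics/c8.png',o)
P=pts(f); print(P[215:225:3,120:160:5].round(3)[...,2])
s=robot.sense(); print(s['eef_pos'],s['contact_force'])
```

```text
[[-0.166 -0.197 -0.2   -0.198 -0.202 -0.201 -0.202 -0.201]
 [-0.175 -0.201 -0.199 -0.199 -0.201 -0.2      nan -0.199]
 [-0.18  -0.202 -0.2   -0.202 -0.199 -0.202 -0.2   -0.2  ]
 [-0.189 -0.2   -0.199 -0.202 -0.199 -0.204 -0.199 -0.197]]
[0.60873148 0.10640924 0.15987855] [-0.80273028 -0.33022643 -1.3236361 ]
```

View pics/c8.png

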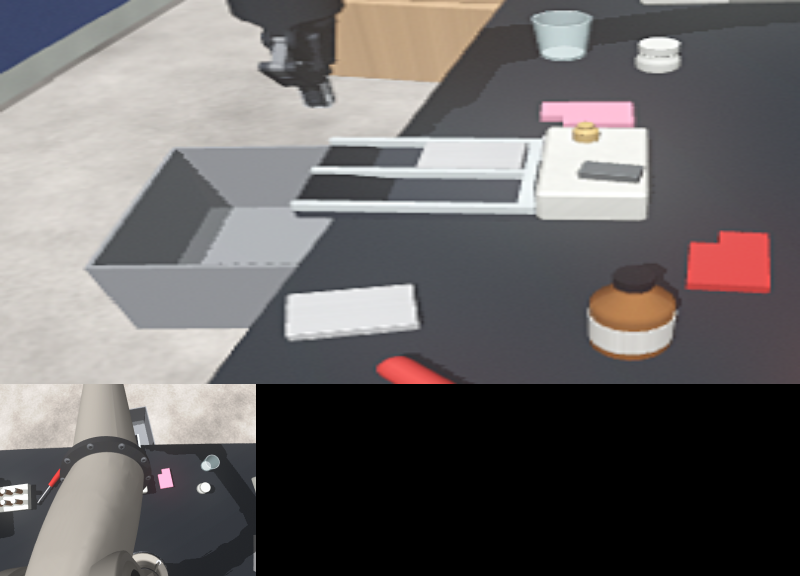

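Lane A is empty and the whole coupon hasn't moved (pixel (470,155)). The scrap isn't visible in the bin from this side, so I'll move the arm aside for a top view.

drive_tool:
  plan:
    - {"x": 0.01,"y": 0.035,"z": -0.01,"ax": 0,"ay": 0,"az": 0,"hand": 0}
    - {"x": 0.02,"y": 0.07,"z": -0.02,"ax": 0,"ay": 0,"az": 0,"hand": 0}
    - {"x": 0.03,"y": 0.105,"z": -0.03,"ax": 0,"ay": 0,"az": 0,"hand": 0}
    - {"x": 0.04,"y": 0.14,"z": -0.04,"ax": 0,"ay": 0,"az": 0,"hand": 0}
    - {"x": 0.05,"y": 0.175,"z": -0.05,"ax": 0,"ay": 0,"az": 0,"hand": 0}

```text
t: 14.6
eef_pos: [0.5373, 0.2759, 0.2066]
eef_rot: [0.168, -3.134, 0.002]
contact_force: [1.0, 0.7, 0.4]
width: 0.0002
```

drive_tool:
  plan:
    - {"x": 0.015,"y": 0.035,"z": 0,"ax": 0,"ay": 0,"az": 0,"hand": 0}
    - {"x": 0.03,"y": 0.07,"z": 0,"ax": 0,"ay": 0,"az": 0,"hand": 0}
    - {"x": 0.045,"y": 0.105,"z": 0,"ax": 0,"ay": 0,"az": 0,"hand": 0}
    - {"x": 0.06,"y": 0.14,"z": 0,"ax": 0,"ay": 0,"az": 0,"hand": 0}
    - {"x": 0.06,"y": 0.14,"z": 0,"ax": 0,"ay": 0,"az": 0,"hand": 0}

```text
t: 15.02
eef_pos: [0.4566, 0.4171, 0.2057]
eef_rot: [0.19, -3.13, -0.006]
contact_force: [-0.8, 1.6, 0.2]
width: -0.0004
```

Run:
```python
from h import *
t=grab('top','t9'); f0=load('top0')
a=[cv2.resize(x['frame'][20:240,60:460],(800,440))[:300] for x in(f0,t)]
cv2.imwrite('pics/c9.png',np.vstack(a))
s=robot.sense(); print(s['t'],s['eef_pos'],s['contact_force'])
P=pts(t); P0=pts(f0); d=P[40:125,195:310,2]-P0[40:125,195:310,2]; k=np.argwhere(d>.007); print(len(k))
m=cv2.absdiff(t['frame'],f0['frame']).max(2)[40:125,195:310]>60; q=P[40:125,195:310][m]; q=q[q[:,2]<-.05]; print(len(q),np.nanmedian(q,0),np.nanmin(q,0),np.nanmax(q,0)) if len(q) else 0
```

```text
15.0667 [0.45949911 0.41280035 0.20571068] [ 0.13574122 -0.75226714  0.59801895]
268
```

View pics/c9.png

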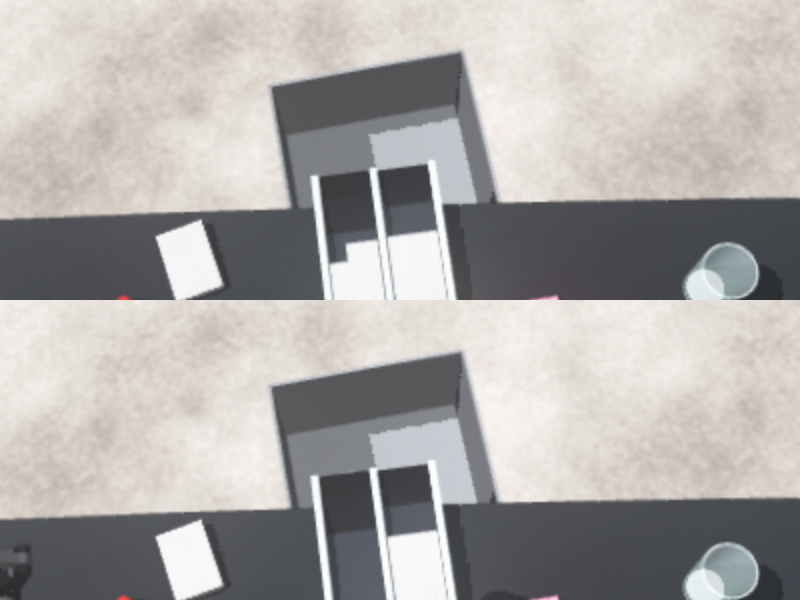

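Run:
```python
from h import *
t=load('t9'); P=pts(t); a=.1077; e=np.array([np.cos(a),np.sin(a)]); g=np.array([-e[1],e[0]])
R=np.stack([(P[...,:2]-[.657,.0745])@e,(P[...,:2]-[.657,.0745])@g,P[...,2]],-1)*1000
S=R[30:130,180:330]; k=(abs(S[...,2]+60)<8); q=S[k]; print('rim',len(q),np.percentile(q,[1,99],axis=0))
k=(abs(S[...,2]+202)<8); q=S[k]; print('bottom',np.percentile(q,[1,99],axis=0))
f=load('s8'); P=pts(f); R=np.stack([(P[...,:2]-[.657,.0745])@e,(P[...,:2]-[.657,.0745])@g,P[...,2]],-1)*1000
for nm in('s4','s8'):
    f=load(nm); P=pts(f); Q=np.stack([(P[...,:2]-[.657,.0745])@e,(P[...,:2]-[.657,.0745])@g,P[...,2]],-1)*1000
    q=Q[np.isfinite(Q[...,2])&(abs(Q[...,2]+200)<12)&(Q[...,0]<205)&(abs(Q[...,1])<140)]; print(nm,len(q),np.percentile(q,[1,50,99],axis=0))
    # nearest-to-bench visible bright pts inside the bin
    k=(Q[...,2]<-45)&(Q[...,2]>-192)&(Q[...,0]<190)&(abs(Q[...,1])<120); print('inside pts',k.sum(), np.round(Q[k][:5]))
```

```text
rim 727 [[ -28.35137629 -163.04254349  -67.58060259]
 [ 197.74963044  124.69493556  -53.18534262]]
bottom [[  31.80868898 -152.45112615 -206.30136426]
 [ 191.29826332  118.20937114 -195.22214354]]
s4 1408 [[  54.85591696 -138.4280199  -203.36792075]
 [ 127.42835869  -63.17460916 -199.66361754]
 [ 192.04358898  127.63287143 -188.83997144]]
inside pts 1299 [[190. -85. -58.]
 [189. -70. -53.]
 [190. -76. -58.]
 [190. -63. -54.]
 [190. -67. -59.]]
s8 1402 [[  55.33494691 -137.84149361 -203.73819566]
 [ 127.78089666  -62.63154559 -199.59078175]
 [ 191.50856651  127.26952526 -189.06006967]]
inside pts 1304 [[190. -91. -52.]
 [190. -80. -54.]
 [189. -74. -60.]
 [190. -90. -74.]
 [189. -60. -56.]]
```

The bin spans reader x -42 to +198 and y -163 to +125. The coupon dropped off at x ≈ 0, y ≈ 36, which is inside the bin walls but hidden from both cameras under the overhang. It can only be in that strip. I'll let things settle and hand in.

drive_tool:
  plan:
    - {"x": 0,"y": 0,"z": 0,"ax": 0,"ay": 0,"az": 0,"hand": 0}
    - {"x": 0,"y": 0,"z": 0,"ax": 0,"ay": 0,"az": 0,"hand": 0}
    - {"x": 0,"y": 0,"z": 0,"ax": 0,"ay": 0,"az": 0,"hand": 0}
    - {"x": 0,"y": 0,"z": 0,"ax": 0,"ay": 0,"az": 0,"hand": 0}
    - {"x": 0,"y": 0,"z": 0,"ax": 0,"ay": 0,"az": 0,"hand": 0}

```text
t: 15.48
eef_pos: [0.4654, 0.4066, 0.2076]
eef_rot: [-0.165, 3.137, -0.0]
contact_force: [-0.6, 0.8, -0.1]
width: -0.0001
```

```bash
python3 -c "
from bench import robot
print(robot.finish_job())"
```

```text
the job is handed in; nothing more can be done
None
```

I drew the notched coupon from lane A about 55 mm clear of the stop and pushed it from behind up the liner. It tipped over the exit above the bin, and I handed the job in at about 15.5 s. I never saw it at rest in the bin, because the reader's overhang hides that part of the bin from both cameras.

- **Scrap:** the last pictures show lane A empty. It dropped off at about x 0, y 36 mm in the reader's frame. The bin measured about x -42 to 198 and y -163 to 125 mm, so it should have landed inside, but that is inferred.
- **Forces:** the highest force readings were about 12 N pressing and 2 N pushing, against the 20 N limit. They were taken only at the end of each move call, so peaks in between were not seen.
- **Slip:** the fingertips slid about 9 mm on the coupon partway through the draw, when the pressure fell below 5 N. I pressed a little harder and it followed the rest of the way.
- **Everything else:** in the last pictures the whole coupon and the other loose things in view looked unmoved. The arm is well clear and reads no contact.

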